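Transfer a row of prints to the wash rack in reverse order

ROBOT

A 6-joint arm with a two-finger parallel gripper is mounted at the origin on the work surface. World frame = base frame: x ahead of the robot, y to its left, z up, the work surface at z = 0. Lengths are in m, angles in degrees, forces in N, time in s.
With the tool pointing down it reaches from about 0.4 to 0.825 m from the base axis. Payload 7 kg.
Tool frame: the origin (TCP) lies at the very end of the fingers, on their centre line; the grasp point (between the pads) lies behind it (r.grasp_offset is the z of the grasp point in the tool frame, in m); z points along the fingers, y is the direction in which the jaws open and shut (so a half turn about z gives the same grasp; the last joint's range is limited). The gripper opens to 88 mm and grips with 3 to 60 N. Pads are 19 mm wide; open, the fingers measure 130 mm over their backs; the gripper's body (78 mm by 193 mm) begins 47 mm behind the grasp point.
Start: joints at [84.574, 20.546, 0.682, 0, -70.136, -16.507], TCP at [0.252, 0.626, 0.189] pointing down, gripper open.
Joint ranges: [-176.03, 176.03], [-82.01, 121.73], [-58.28, 71.71], [-173.87, 95.51], [-174.79, -0.11], [-173.66, 173.66]. Speed limits (degrees/s): [136.94, 136.94, 172.46, 180, 180, 180].

INTERFACE

Orientations are given as [roll, pitch, yaw] about the fixed x, y, z axes, in that order (R = Rz(yaw) Ry(pitch) Rx(roll)).
In Python, from plant import r gives the robot as it stands. The module is installed in compiled form; this text tells all that it offers.
- The arm moves only by the tool servo_tool, never from a script. Its argument "targets" is a list of rows, each an object of numbers: "dx", "dy", "dz": the shift along the world's x, y, z in cm; "spin": the turn about the world's z in rad; "grip": the opening in per cent of the stroke, from 0 (shut) to 100 (fully open). A call has exactly 10 rows; each row is the pose to reach, as a shift and turn from the pose commanded when the call began; what a row does not reach only later rows make up. A row lasts 1/12 s, in which the tool goes at most 41.7 mm and 7.16 degrees, less where a joint would pass 70% of its speed; a pose out of reach is approached as far as the arm can. A call with a gripper value outside its range is refused whole. The fingers move at their own pace and stop on an object; "squeeze" is the grip in N (left out, the last holds). Time passes only in rows, so rows that repeat a pose let the fingers close, or fill a call up. It gives the time, the measured TCP pose, the force and the opening at its end, in the units of the state.
- r.get_state(): the state, without advancing time (a new reading comes with each control period).
- r.capture(name): name is "side" or "top" or "wrist"; returns the picture (400x640x3 uint8, blue, green, red); there is no depth.
- r.get_calibration(name): a dict with "K" (3x3 intrinsics, pixels), "extrinsics" (4x4, takes a point from camera to world coordinates). Camera axes: x right, y down, z forward; pixel columns grow to the right and rows downward; lengths in m; the calibration is good to about 2 mm. A picture is of the moment at which its call begins: read the wrist's pose just before it. get_calibration takes no time and is no camera call; for the wrist camera it gives the pose at the moment of the call.
- r.close_job(): hands the job in, once; it reports no verdict.
Trained networks look in the newest picture that a camera, given by its name, has taken for a name from the list of things; names that differ only in an ending like _2 or _b are one class to them, and where a whole thing is asked for, a point or a joint stands for the part that bears it (a point fixed in the world has none). Each returns a list of dicts, best first, with "p" (0 to 1); they miss things now and then, are a little off and sometimes report something else, mostly with a low value. They report only what shows in the picture. A call takes as long as a camera call. They do not tell look-alikes from the thing itself.
- r.cut_out(name, camera): "mask" (400x640 bool, what is visible of it) and "extent" ([left, top, right, bottom] in pixels, round what is visible of it).
The state is a dict: "time_s": time; "joints": joint angles; "qd": joint speeds; "joint_torque": joint torques, N m; "tcp_pos": TCP position; "eef_rot": TCP orientation; "contact_force": force on the tool from outside, world axes, zero at the start; "moment": the same for the moment, N m; "gripper_width": finger opening in m.
Only numpy, scipy, OpenCV 4.12 (cv2) and the standard library are available. Lean on these libraries where they do the work, as an engineer would, in place of code of your own. Each camera call takes 0.05 s, during which the arm holds its last target. There are 200 camera calls.

TASK

Move the four printed parts from the printer tray to the four pockets of the dark grey wash rack, one in each pocket and in the reverse order: the part at the left end of the tray goes to the right end of the rack, and so on, left and right as seen from the robot. Set each part down upright and flat on the floor of its pocket, about in the middle; do not drop any of them or tip any over, and let go of them all.

Things in the scene. Friction and masses are not known exactly. Their poses are not given: they have to be found in the camera images.
- tee: Loose ivory print, 35-70 g. Pipe tee: upright pipe 32 mm dia, 64 mm tall, round foot 42 mm dia, 5 mm thick; side branch 22 mm dia to its +y, axis 30 mm up, ending 30 mm from the pipe axis. Origin: centre of underside, z up. Grip across x on the pipe, 44-58 mm up. Starts within 6 mm of its tile's centre, x within 0.3 rad of the tray's x.
- bracket: Loose ivory print, 35-70 g. Bracket: square base 40 x 40 x 6 mm, upright web in the middle 12 mm thick (x), 40 mm wide (y), top 62 mm up; low ribs to 26 mm up. Origin: centre of underside, z up. Grip across x on the web, 45-55 mm up. Starts within 6 mm of its tile's centre, x within 0.3 rad of the tray's x.
- gear: Loose ivory print, 35-70 g. Gear lying flat with a tall hub: toothed disc 47 mm dia, 16 mm thick; central round hub 24 mm dia, top 52 mm up. Origin: centre of underside, z up. Grip the hub, 38-46 mm up. Starts within 6 mm of its tile's centre, x within 0.3 rad of the tray's x.
- housing: Loose ivory print, 35-70 g. Square open-topped housing 38 x 38 mm, 46 mm tall, walls 4 mm. Origin: centre of underside, z up. Grip across the outside (38 mm), 28-38 mm up. Starts within 6 mm of its tile's centre, x within 0.3 rad of the tray's x.
- print_tray: Fixed red-brown plate 84 (x) x 310 (y) x 6 mm with four tiles in a row at x = 0, y = -105, -35, 35, 105 mm. Origin: centre of underside, on the table. +y is its left end, +x points away, seen from the robot; turned at most 0.18 rad. It may stand nearer or farther than the rack (rows 145-185 mm apart).
- wash_rack: Fixed dark grey metal rack 76 (x) x 286 (y) mm; four empty open pockets 64 x 64 mm inside, centres at x = 0, y = -105, -35, 35, 105 mm. Pocket floors 8 mm above the underside, walls 6 mm thick rising 10 mm above the floors. Origin: centre of underside, on the table. +y is its left end, +x points away, seen from the robot; turned at most 0.18 rad.
- tile0: Fixed dark steel build tile, 62 x 62 mm, 4 mm thick, lying on the print tray: the one on which the tee starts. Its top is 10 mm above the table. Origin: centre of its underside. It stays where it is and so marks where in the row the tee stood.
- tile1: Fixed dark steel build tile, 62 x 62 mm, 4 mm thick, lying on the print tray: the one on which the bracket starts. Its top is 10 mm above the table. Origin: centre of its underside. It stays where it is and so marks where in the row the bracket stood.
- tile2: Fixed dark steel build tile, 62 x 62 mm, 4 mm thick, lying on the print tray: the one on which the gear starts. Its top is 10 mm above the table. Origin: centre of its underside. It stays where it is and so marks where in the row the gear stood.
- tile3: Fixed dark steel build tile, 62 x 62 mm, 4 mm thick, lying on the print tray: the one on which the housing starts. Its top is 10 mm above the table. Origin: centre of its underside. It stays where it is and so marks where in the row the housing stood.
Mind the look-alikes: they are no part of the job. What is shaped like the gear but orange, pink or purple is not meant.

How it is judged:
By the outcome, as a careful person would: the job done as asked, in the order asked, and still so for the second after the job is handed in, with the robot touching nothing.
It also fails if it takes over 90 s, if anything falls off the work surface, if the arm or the gripper's body presses on something with over 40 N, if the wrist force passes 120 N, or if a joint passes its speed limit or range.

## Working session

There is one attempt and no reset: what is moved stays moved. The work goes in short steps, Python scripts to look and compute and a tool call to move; the robot and the scene stay as the last step left them, time stands still between calls to the robot, and variables do not carry over. Pictures are saved under pics/ and viewed, about 12 in all and at most 16, crops included, and the job is handed in when it is done.

Besides the shell and the picture viewer there is one more tool, called by a JSON object that holds its "name" and its "arguments". servo_tool: Moves the arm, as the interface text tells. Its arguments: {"type":"object","properties":{"targets":{"type":"array"},"squeeze":{"type":"number"}},"required":["targets"]}

```bash
mkdir -p pics; python3 - <<'E'
from plant import r
import cv2,numpy as np
s=r.get_state();print({k:np.round(v,3).tolist() for k,v in s.items()},r.grasp_offset)
for c in("top","side"):
    im=r.capture(c);cv2.imwrite(f"pics/{c}0.png",im)
    k=r.get_calibration(c);print(c,np.round(k["K"],1).tolist(),np.round(k["extrinsics"],3).tolist())
    for n in("tee","bracket","gear","housing","print_tray","wash_rack","tile0"):
        print(n,[(round(d["p"],2),np.round(d["extent"]).tolist()) for d in r.cut_out(n,c)][:5])
E
```

```text
{'time_s': 0.0, 'joints': [84.573, 20.59, 0.634, -0.02, -70.134, -16.508], 'qd': [-0.019, -0.14, -0.004, -0.05, 0.034, 0.048], 'joint_torque': [-0.0, -58.271, 29.307, 6.998, 0.007, -0.0], 'tcp_pos': [0.252, 0.626, 0.188], 'eef_rot': [179.908, -0.007, -21.942], 'contact_force': [-0.487, 0.281, -0.313], 'moment': [-0.008, 0.013, -0.093], 'gripper_width': 0.087} -0.0188
top [[386.3, 0.0, 320.4], [0.0, 386.3, 199.0], [0.0, 0.0, 1.0]] [[-0.012, -1.0, 0.013, 0.478], [-1.0, 0.012, 0.025, -0.035], [-0.025, -0.013, -1.0, 0.679], [0.0, 0.0, 0.0, 1.0]]
tee [(0.76, [348.0, 196.0, 372.0, 220.0])]
bracket [(0.57, [314.0, 197.0, 342.0, 224.0])]
gear [(0.81, [281.0, 261.0, 308.0, 288.0]), (0.76, [209.0, 190.0, 234.0, 216.0]), (0.64, [274.0, 198.0, 302.0, 227.0]), (0.59, [326.0, 261.0, 352.0, 289.0])]
housing [(0.94, [390.0, 192.0, 425.0, 217.0])]
print_tray [(0.6, [252.0, 180.0, 434.0, 236.0])]
wash_rack [(0.93, [245.0, 96.0, 413.0, 149.0])]
tile0 [(0.92, [387.0, 187.0, 427.0, 227.0]), (0.89, [263.0, 195.0, 301.0, 232.0]), (0.75, [309.0, 191.0, 340.0, 227.0]), (0.7, [344.0, 190.0, 385.0, 228.0])]
side [[384.0, 0.0, 324.1], [0.0, 384.0, 196.3], [0.0, 0.0, 1.0]] [[-0.724, -0.498, 0.478, 0.182], [-0.69, 0.504, -0.519, 0.317], [0.018, -0.705, -0.709, 0.518], [0.0, 0.0, 0.0, 1.0]]
tee [(0.76, [345.0, 168.0, 374.0, 213.0])]
bracket [(0.81, [323.0, 190.0, 350.0, 231.0]), (0.73, [347.0, 167.0, 372.0, 210.0])]
gear [(0.93, [230.0, 260.0, 265.0, 296.0]), (0.88, [383.0, 231.0, 412.0, 267.0]), (0.57, [294.0, 219.0, 324.0, 256.0]), (0.57, [351.0, 258.0, 383.0, 295.0])]
housing [(0.82, [371.0, 157.0, 398.0, 191.0])]
print_tray [(0.68, [272.0, 175.0, 411.0, 280.0])]
wash_rack [(0.59, [206.0, 139.0, 346.0, 231.0])]
tile0 [(0.98, [318.0, 214.0, 361.0, 243.0]), (0.8, [346.0, 196.0, 384.0, 220.0]), (0.79, [372.0, 176.0, 404.0, 201.0]), (0.56, [283.0, 235.0, 334.0, 269.0]), (0.35, [269.0, 174.0, 413.0, 278.0])]
```

View pics/top0.png

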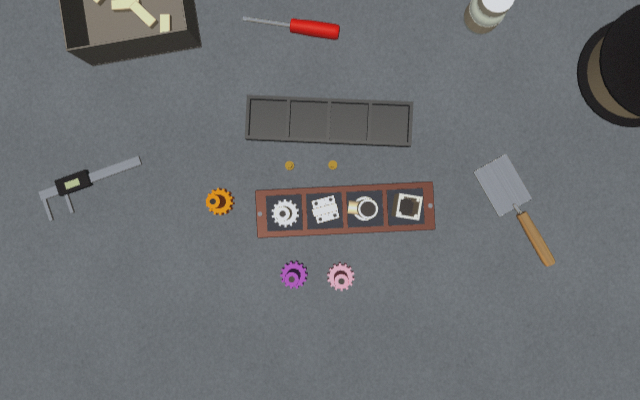

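View pics/side0.png

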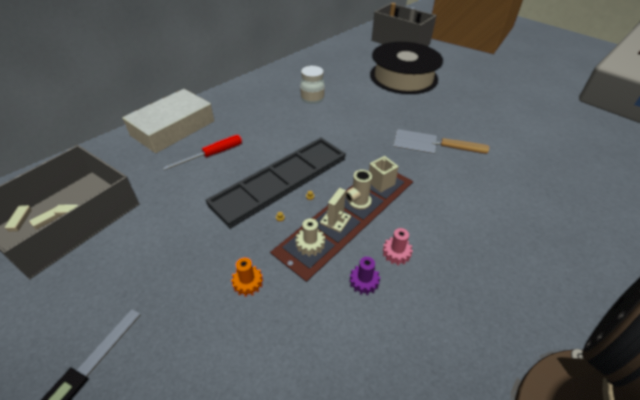

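The top view shows the parts from left to right as gear (285,213), bracket (325,210), tee (366,208) with its branch to the left, and housing (408,206). The empty rack is behind them at rows 96–149. The look-alike gears are off the tray: orange (219,201), purple (294,274) and pink (341,277). The side view agrees. Target order in the rack from left to right is housing, tee, bracket, gear.

```bash
cat > h.py <<'E'
from plant import r
import cv2,numpy as np
def to_plane(uv,z,cal):
    uv=np.asarray(uv,float).reshape(-1,2);K,E=cal["K"],np.array(cal["extrinsics"])
    d=(np.c_[uv,np.ones(len(uv))]@np.linalg.inv(K).T)@E[:3,:3].T
    return (E[:3,3]+d*((z-E[2,3])/d[:,2])[:,None])[:,:2]
def proj(P,cal):
    E=np.linalg.inv(cal["extrinsics"]);p=np.asarray(P,float).reshape(-1,3)@E[:3,:3].T+E[:3,3]
    q=p@np.array(cal["K"]).T;return q[:,:2]/q[:,2:]
def outline(mask):
    return max(cv2.findContours(mask.astype(np.uint8),0,1)[0],key=cv2.contourArea).reshape(-1,2)
def rect(mask,z,cal):  # centre(mm), size along long side, yaw of short side vs x (deg)
    p=to_plane(outline(mask),z,cal)*1000
    (c,s,a)=cv2.minAreaRect(p.astype(np.float32))
    a=(a+45)%90-45
    return np.round(c,1),np.round(s,1),round(a,1)
def rectify(im,cal,x0,x1,y0,y1,z,s=2): # metric picture, up=+x, left=+y, s px/mm (mm args)
    C=np.array([[x1,y1],[x1,y0],[x0,y0],[x0,y1]])/1000
    src=proj(np.c_[C,np.full(4,z)],cal).astype(np.float32);w,h=(y1-y0)*s,(x1-x0)*s
    H=cv2.getPerspectiveTransform(src,np.float32([[0,0],[w,0],[w,h],[0,h]]))
    return cv2.warpPerspective(im,H,(int(w),int(h)),flags=2)
E
python3 - <<'E'
from h import *
im=r.capture("top");cal=r.get_calibration("top")
for n,z in(("print_tray",.006),("wash_rack",.018),("tile0",.01),("housing",.056)):
    for d in r.cut_out(n,"top")[:4]:
        print(n,round(d["p"],2),*rect(d["mask"],z,cal))
for n,z in(("tee",.074),("bracket",.016),("gear",.026)):
    for d in r.cut_out(n,"top")[:4]:
        c,_=cv2.minEnclosingCircle(outline(d["mask"]));print(n,round(d["p"],2),to_plane(c,z,cal).round(4),rect(d["mask"],z,cal))
E
```

```text
print_tray 0.72 [469.7 -58.8] [ 88.8 311.3] 1.7
wash_rack 0.51 [ 473.8 -164.8] [50.8 41.5] -7.1
tile0 0.96 [468.2 -24.5] [62.3 62.3] -0.6
tile0 0.81 [466.5  45.4] [63.4 64.8] 2.1
tile0 0.78 [ 473.5 -164.9] [66.7 62. ] -0.6
tile0 0.56 [470.4 -95.4] [63.3 63.8] 1.8
housing 0.72 [ 475.4 -157.6] [46.8 40.3] -11.3
tee 0.74 [[ 0.4719 -0.0848]] (array([472.4, -84.9]), array([46.7, 35.9]), -0.7)
bracket 0.37 [[ 0.6225 -0.0349]] (array([622.7, -33.5]), array([290.5,  82.4]), -3.4)
gear 0.92 [[0.3618 0.0271]] (array([362.7,  27.1]), array([47.4, 43.8]), -0.5)
gear 0.76 [[0.4869 0.1522]] (array([485.8, 151.9]), array([48. , 44.2]), -0.7)
gear 0.69 [[0.465  0.0404]] (array([465. ,  40.4]), array([45.6, 43.1]), 44.3)
gear 0.61 [[ 0.3579 -0.0521]] (array([358.1, -51.6]), array([44.3, 43.1]), 30.4)
```

{"name": "servo_tool", "arguments": {"targets": [{"dx":2,"dy":-3,"dz":3,"spin":-0.11},{"dx":4,"dy":-6,"dz":6,"spin":-0.22},{"dx":6,"dy":-9,"dz":9,"spin":-0.34},{"dx":8,"dy":-12,"dz":11,"spin":-0.45},{"dx":9,"dy":-16,"dz":11,"spin":-0.57},{"dx":10,"dy":-20,"dz":11,"spin":-0.7},{"dx":11,"dy":-24,"dz":11,"spin":-0.8},{"dx":12,"dy":-28,"dz":11,"spin":-0.9},{"dx":13,"dy":-32,"dz":11,"spin":-1.05},{"dx":14,"dy":-36,"dz":11,"spin":-1.18,"grip":100}]}}

```text
validation failed for argument at $.ta...
```

{"name": "servo_tool", "arguments": {"targets": [{"dx":2,"dy":-3,"dz":3,"spin":-0.11,"grip":100},{"dx":4,"dy":-6,"dz":6,"spin":-0.22,"grip":100},{"dx":6,"dy":-9,"dz":9,"spin":-0.34,"grip":100},{"dx":8,"dy":-12,"dz":11,"spin":-0.45,"grip":100},{"dx":9,"dy":-16,"dz":11,"spin":-0.57,"grip":100},{"dx":10,"dy":-20,"dz":11,"spin":-0.7,"grip":100},{"dx":11,"dy":-24,"dz":11,"spin":-0.8,"grip":100},{"dx":12,"dy":-28,"dz":11,"spin":-0.9,"grip":100},{"dx":13,"dy":-32,"dz":11,"spin":-1.05,"grip":100},{"dx":14,"dy":-36,"dz":11,"spin":-1.18,"grip":100}]}}

```text
time_s: 2.03
tcp_pos: [0.3897, 0.2738, 0.2995]
eef_rot: [-180.0, 0.0, -88.1]
contact_force: [0.8, 0.2, -0.3]
gripper_width: 0.0877
```

{"name": "servo_tool", "arguments": {"targets": [{"dx":0.5,"dy":-4,"dz":0,"spin":-0.02,"grip":100},{"dx":1,"dy":-8,"dz":0,"spin":-0.02,"grip":100},{"dx":1.5,"dy":-12,"dz":0,"spin":-0.02,"grip":100},{"dx":2,"dy":-16,"dz":0,"spin":-0.02,"grip":100},{"dx":2.5,"dy":-19,"dz":0,"spin":-0.02,"grip":100},{"dx":3,"dy":-22,"dz":0,"spin":-0.02,"grip":100},{"dx":4,"dy":-25,"dz":0,"spin":-0.02,"grip":100},{"dx":4.5,"dy":-28,"dz":0,"spin":-0.02,"grip":100},{"dx":5,"dy":-30,"dz":0,"spin":-0.02,"grip":100},{"dx":5,"dy":-30,"dz":0,"spin":-0.02,"grip":100}]}}

```text
time_s: 2.87
tcp_pos: [0.4399, -0.0269, 0.2992]
eef_rot: [-180.0, -0.0, -89.1]
contact_force: [0.0, -0.1, 0.3]
gripper_width: 0.0878
```

```bash
python3 - <<'E'
from h import *
cal=r.get_calibration("wrist");im=r.capture("wrist");cv2.imwrite("pics/w1.png",im)
print(np.round(cal["K"],1).tolist(),np.round(cal["extrinsics"],3).tolist());s=r.get_state();print(s["tcp_pos"],s["eef_rot"])
for n,z in(("print_tray",.006),("wash_rack",.018),("tile0",.01),("housing",.056),("tee",.074),("bracket",.016),("gear",.026)):
    for d in r.cut_out(n,"wrist")[:4]:
        c,R=cv2.minEnclosingCircle(outline(d["mask"]));print(n,round(d["p"],2),np.round(d["extent"]),to_plane(c,z,cal).round(4),*rect(d["mask"],z,cal))
E
```

```text
[[318.0, 0.0, 321.0], [0.0, 318.0, 201.5], [0.0, 0.0, 1.0]] [[-1.0, -0.015, -0.004, 0.442], [-0.015, 0.952, 0.307, -0.112], [-0.001, 0.307, -0.952, 0.495], [0.0, 0.0, 0.0, 1.0]]
[ 0.43974939 -0.02571676  0.2991815 ] [-1.79997578e+02 -4.71959790e-03 -8.91610129e+01]
print_tray 0.64 [269.  19. 335. 224.] [[ 0.4717 -0.077 ]] [468.8 -61.1] [ 85.7 308.7] 2.3
wash_rack 0.76 [170.  42. 228. 240.] [[ 0.6247 -0.0496]] [620.8 -35.4] [287.1  83.7] -3.4
tile0 0.91 [277.  34. 323.  82.] [[ 0.4731 -0.167 ]] [ 473.2 -165.7] [61.7 61.8] 2.3
tile0 0.81 [286. 180. 324. 218.] [[0.4658 0.0424]] [466.4  43. ] [62.3 63.8] 1.0
tile0 0.63 [283. 139. 324. 176.] [[ 0.4679 -0.0273]] [468.5 -25.7] [60.5 60.2] 2.3
housing 0.69 [282.  38. 319.  79.] [[ 0.4727 -0.1617]] [ 472.9 -160.9] [40.4 39.8] -9.9
tee 0.57 [288.  97. 318. 136.] [[ 0.4694 -0.0918]] [470.1 -91.6] [48.6 34.8] -28.1
bracket 0.67 [285. 143. 318. 177.] [[ 0.4701 -0.0247]] [468.9 -22.5] [40.5 52.5] 14.7
gear 0.89 [354. 177. 389. 208.] [[0.3606 0.0245]] [361.5  24. ] [44.6 46.3] 0.9
gear 0.84 [278. 250. 307. 280.] [[0.4852 0.152 ]] [485.5 152.9] [60.6 45.3] -6.3
gear 0.78 [366. 125. 393. 159.] [[ 0.3577 -0.0548]] [357.1 -54.3] [45.  45.6] -17.5
gear 0.63 [291. 183. 322. 216.] [[0.4662 0.0384]] [466.8  38.2] [46.5 47.1] 44.6
```

View pics/w1.png

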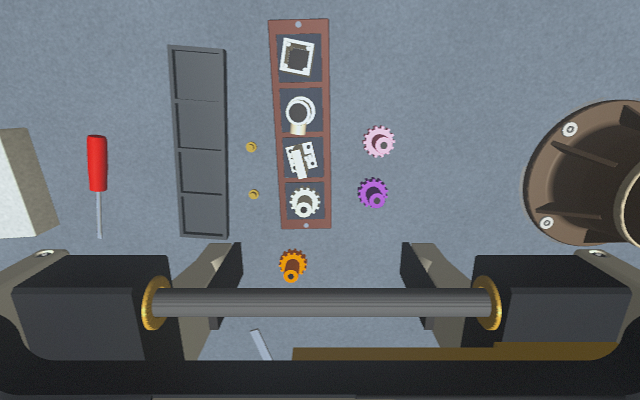

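The wrist view (up = −y, left = +x) shows the housing (298,57), tee (300,115), bracket (300,160) and gear (304,203) on the tray. The rack is at columns 170–228. I'll rectify crops at the top heights to get the yaws and centres.

```bash
python3 - <<'E'
from h import *
P=dict(gear=(466,39,62),bracket=(469,-26,72),tee=(471,-92,74),housing=(474,-161,56))
rows=[]
for c in("top","wrist"):
    im=cv2.imread({"top":"pics/top0.png","wrist":"pics/w1.png"}[c]);cal=r.get_calibration(c);L=[]
    for n,(x,y,z) in P.items():
        t=cv2.resize(rectify(im,cal,x-35,x+35,y-35,y+35,z/1000,2),(200,200),interpolation=2)
        for k in range(-3,4):
            a=int(100+k*10*200/70);cv2.line(t,(a,0),(a,5 if k else 14),(0,255,255),1);cv2.line(t,(0,a),(5 if k else 14,a),(0,255,255),1)
        cv2.drawMarker(t,(100,100),(0,0,255),0,8);L.append(t)
    rows.append(np.hstack(L))
cv2.imwrite("pics/rect1.png",np.vstack(rows))
E
```

```text
(no output)
```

View pics/rect1.png

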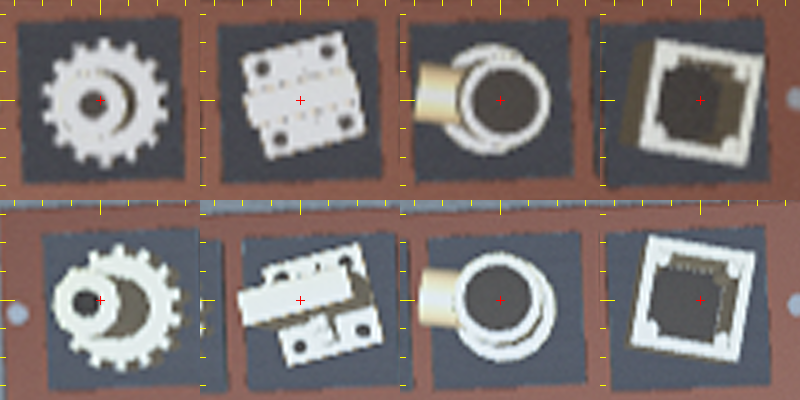

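Gear hub is about (465,42.5). Bracket is (470.5,−24.5) at yaw about +12°, tee is (471,−92) at about 0°, and housing is (474.5,−160.5) at about −9°. I'll start with the gear.

{"name": "servo_tool", "arguments": {"targets": [{"dx":1,"dy":2.5,"dz":-2,"spin":0,"grip":100},{"dx":2,"dy":5,"dz":-4,"spin":0,"grip":100},{"dx":2.5,"dy":6.9,"dz":-7,"spin":0,"grip":100},{"dx":2.5,"dy":6.9,"dz":-10,"spin":0,"grip":100},{"dx":2.5,"dy":6.9,"dz":-13.5,"spin":0,"grip":100},{"dx":2.5,"dy":6.9,"dz":-17,"spin":0,"grip":100},{"dx":2.5,"dy":6.9,"dz":-20,"spin":0,"grip":100},{"dx":2.5,"dy":6.9,"dz":-23,"spin":0,"grip":100},{"dx":2.5,"dy":6.9,"dz":-25,"spin":0,"grip":100},{"dx":2.5,"dy":6.9,"dz":-26.6,"spin":0,"grip":100}]}}

```text
time_s: 4.1
tcp_pos: [0.4636, 0.0451, 0.0312]
eef_rot: [179.9, -0.1, -88.9]
contact_force: [0.4, 0.4, 0.0]
gripper_width: 0.0875
```

```bash
python3 - <<'E'
from h import *
s=r.get_state();print(s["tcp_pos"],s["eef_rot"],s["contact_force"])
a=r.capture("side")[140:320,200:460];b=r.capture("wrist")[100:400,120:520]
cv2.imwrite("pics/g1.png",np.hstack([cv2.resize(a,(433,300),interpolation=2),b[:, :367]]))
E
```

```text
[0.46363858 0.04507158 0.03124414] [ 1.79885074e+02 -5.31465351e-02 -8.89043952e+01] [0.44345216 0.37636204 0.03108639]
```

View pics/g1.png

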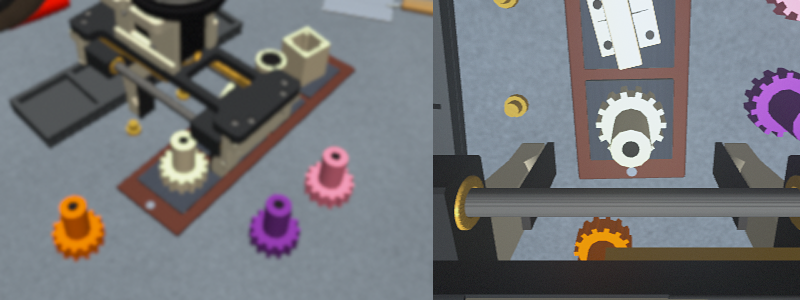

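The side view seems to show the gear just outside the jaw plane, so I'll check it with the projection.

```bash
python3 - <<'E'
from h import *
w=r.get_calibration("wrist");s=r.get_calibration("side")
print(np.round(w["extrinsics"],3).tolist())
print("hub wrist",to_plane((317,249),.062,w))
# side raw px: u=200+x*260/433, v=140+y*180/300
f=lambda x,y:(200+x*.6,140+y*.6)
print("hub side",to_plane(f(184,138),.062,s))
im=r.capture("side");t=np.array(r.get_state()["tcp_pos"])
for p,c in((t,(0,0,255)),(t+[0,0,.019],(0,255,0)),(t+[.044,0,0],(255,0,0)),(t-[.044,0,0],(255,0,0)),([.465,.0425,.062],(0,255,255))):
    u,v=proj(p,s)[0];cv2.circle(im,(int(u),int(v)),1,c,-1)
cv2.imwrite("pics/g2.png",cv2.resize(im[140:300,220:420],(800,600),interpolation=2))
E
```

```text
[[-1.0, -0.017, -0.009, 0.466], [-0.019, 0.952, 0.305, -0.04], [0.004, 0.305, -0.952, 0.226], [0.0, 0.0, 0.0, 1.0]]
hub wrist [[0.46603838 0.04126921]]
hub side [[0.46365183 0.04044011]]
```

View pics/g2.png

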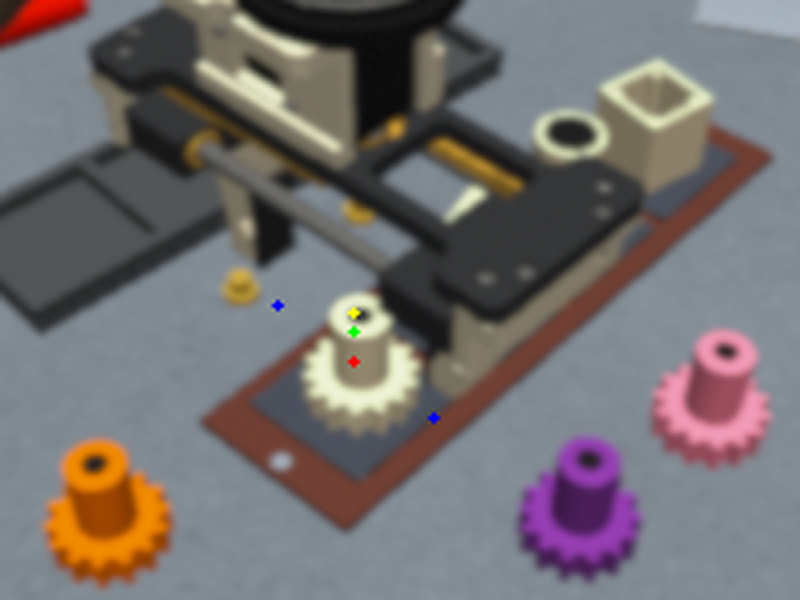

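The visible fingers seem to end about 40 mm short of the reported TCP in both views. A gentle close will settle it, since the jaws should stop at 24 mm if they are round the hub.

{"name": "servo_tool", "arguments": {"targets": [{"dx":0,"dy":-0.2,"dz":0.1,"spin":0,"grip":80},{"dx":0,"dy":-0.2,"dz":0.1,"spin":0,"grip":60},{"dx":0,"dy":-0.2,"dz":0.1,"spin":0,"grip":40},{"dx":0,"dy":-0.2,"dz":0.1,"spin":0,"grip":25},{"dx":0,"dy":-0.2,"dz":0.1,"spin":0,"grip":20},{"dx":0,"dy":-0.2,"dz":0.1,"spin":0,"grip":18},{"dx":0,"dy":-0.2,"dz":0.1,"spin":0,"grip":18},{"dx":0,"dy":-0.2,"dz":0.1,"spin":0,"grip":18},{"dx":0,"dy":-0.2,"dz":0.1,"spin":0,"grip":18},{"dx":0,"dy":-0.2,"dz":0.1,"spin":0,"grip":18}], "squeeze": 10}}

```text
time_s: 5.08
tcp_pos: [0.4647, 0.0428, 0.0341]
eef_rot: [180.0, -0.0, -89.0]
contact_force: [-0.1, 0.1, -0.5]
gripper_width: 0.0262
```

```bash
python3 - <<'E'
from h import *
s=r.get_calibration("side");st=r.get_state();print(st["gripper_width"],st["tcp_pos"],st["contact_force"])
im=r.capture("side")
cv2.imwrite("pics/g3.png",cv2.resize(im[140:300,220:420],(800,600),interpolation=2))
E
```

```text
0.02624443012508215 [0.46467533 0.04284122 0.03411916] [-0.08887759  0.05371226 -0.48790282]
```

View pics/g3.png

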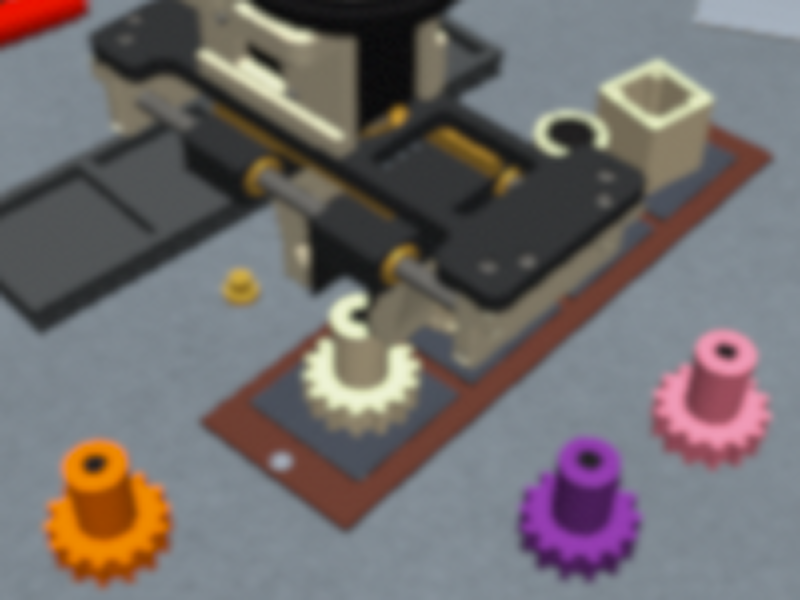

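Width is 26 mm, about hub size, and a finger now overlaps the hub. I'll finish closing and watch where it stops.

{"name": "servo_tool", "arguments": {"targets": [{"dx":0,"dy":0,"dz":0,"spin":0,"grip":15},{"dx":0,"dy":0,"dz":0,"spin":0,"grip":15},{"dx":0,"dy":0,"dz":0,"spin":0,"grip":15},{"dx":0,"dy":0,"dz":0,"spin":0,"grip":15},{"dx":0,"dy":0,"dz":0,"spin":0,"grip":15},{"dx":0,"dy":0,"dz":0,"spin":0,"grip":15},{"dx":0,"dy":0,"dz":0,"spin":0,"grip":15},{"dx":0,"dy":0,"dz":0,"spin":0,"grip":15},{"dx":0,"dy":0,"dz":0,"spin":0,"grip":15},{"dx":0,"dy":0,"dz":0,"spin":0,"grip":15}], "squeeze": 20}}

```text
time_s: 5.97
tcp_pos: [0.4647, 0.0429, 0.0342]
eef_rot: [-180.0, 0.0, -89.0]
contact_force: [-0.3, -0.4, 0.2]
gripper_width: 0.0133
```

It closed to 13 mm, so the fingers are not on the hub. I'll look again.

```bash
python3 - <<'E'
from h import *
s=r.get_calibration("side");st=r.get_state();print(st["gripper_width"],st["tcp_pos"],st["contact_force"])
im=r.capture("side");w=r.capture("wrist")
a=cv2.resize(im[170:270,250:350],(400,400),interpolation=2);b=cv2.resize(w[150:350,220:420],(400,400),interpolation=2)
cv2.imwrite("pics/g4.png",np.hstack([a,b]))
E
```

```text
0.01328174564330581 [0.46471793 0.04288863 0.03416606] [-0.3431109  -0.36173038  0.21230872]
```

View pics/g4.png

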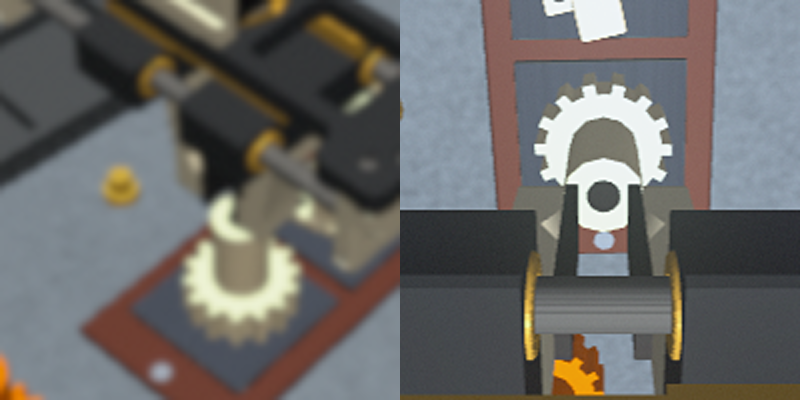

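The pads flank the hub from above. Both cameras agree the real fingertips sit about 38 mm above the reported TCP, so the reported tool point is off by that much. I'll open, go 30 mm lower (still clear of the tray) and close gently.

{"name": "servo_tool", "arguments": {"targets": [{"dx":0,"dy":0,"dz":0,"spin":0,"grip":100},{"dx":0,"dy":0,"dz":0,"spin":0,"grip":100},{"dx":0,"dy":0,"dz":0,"spin":0,"grip":100},{"dx":0,"dy":0,"dz":0,"spin":0,"grip":100},{"dx":0,"dy":0,"dz":0,"spin":0,"grip":100},{"dx":0,"dy":0,"dz":-0.6,"spin":0,"grip":100},{"dx":0,"dy":0,"dz":-1.2,"spin":0,"grip":100},{"dx":0,"dy":0,"dz":-1.8,"spin":0,"grip":100},{"dx":0,"dy":0,"dz":-2.4,"spin":0,"grip":100},{"dx":0,"dy":0,"dz":-3,"spin":0,"grip":100}], "squeeze": 10}}

```text
time_s: 6.9
tcp_pos: [0.4644, 0.0427, 0.0033]
eef_rot: [180.0, -0.0, -89.0]
contact_force: [-0.8, 0.1, -1.1]
gripper_width: 0.0742
```

```bash
python3 - <<'E'
from h import *
r.get_calibration("side");st=r.get_state();print(st["gripper_width"],st["tcp_pos"],st["contact_force"])
s=r.get_calibration("side");im=r.capture("side");w=r.capture("wrist")
t=np.array(st["tcp_pos"])
for z in(.03,.04,.05):
  for x in(-.044,.044):
    u,v=proj([t[0]+x,t[1]+.0095,z],s)[0];cv2.circle(im,(int(round(u)),int(round(v))),0,(0,0,255),-1)
a=cv2.resize(im[165:265,235:335],(400,400),interpolation=0);b=cv2.resize(w[150:350,220:420],(400,400),interpolation=2)
cv2.imwrite("pics/g5.png",np.hstack([a,b]))
E
```

```text
0.07420665267976946 [0.46443452 0.04272754 0.003257  ] [-0.79773025  0.05444155 -1.08975414]
```

View pics/g5.png

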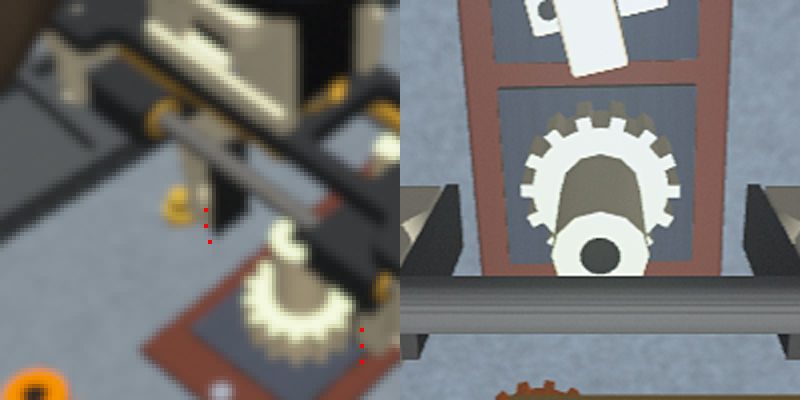

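The tips are now at about z ≈ 0.034–0.04 beside the hub and clear of the disc. I'll go 5 mm lower and close.

{"name": "servo_tool", "arguments": {"targets": [{"dx":0,"dy":0,"dz":-0.5,"spin":0,"grip":80},{"dx":0,"dy":0,"dz":-0.5,"spin":0,"grip":50},{"dx":0,"dy":0,"dz":-0.5,"spin":0,"grip":20},{"dx":0,"dy":0,"dz":-0.5,"spin":0,"grip":15},{"dx":0,"dy":0,"dz":-0.5,"spin":0,"grip":15},{"dx":0,"dy":0,"dz":-0.5,"spin":0,"grip":15},{"dx":0,"dy":0,"dz":-0.5,"spin":0,"grip":15},{"dx":0,"dy":0,"dz":-0.5,"spin":0,"grip":15},{"dx":0,"dy":0,"dz":-0.5,"spin":0,"grip":15},{"dx":0,"dy":0,"dz":-0.5,"spin":0,"grip":15}], "squeeze": 15}}

```text
time_s: 7.83
tcp_pos: [0.4647, 0.0429, -0.0008]
eef_rot: [-180.0, 0.0, -89.0]
contact_force: [0.2, 0.3, 0.2]
gripper_width: 0.0265
```

{"name": "servo_tool", "arguments": {"targets": [{"dx":0,"dy":0,"dz":0,"spin":0,"grip":10},{"dx":0,"dy":0,"dz":0,"spin":0,"grip":10},{"dx":0,"dy":0,"dz":0,"spin":0,"grip":10},{"dx":0,"dy":0,"dz":0,"spin":0,"grip":10},{"dx":0,"dy":0,"dz":0,"spin":0,"grip":10},{"dx":0,"dy":0,"dz":0,"spin":0,"grip":10},{"dx":0,"dy":0,"dz":0,"spin":0,"grip":10},{"dx":0,"dy":0,"dz":0,"spin":0,"grip":10},{"dx":0,"dy":0,"dz":0,"spin":0,"grip":10},{"dx":0,"dy":0,"dz":0,"spin":0,"grip":10}], "squeeze": 15}}

```text
time_s: 8.67
tcp_pos: [0.4647, 0.0429, -0.0008]
eef_rot: [-180.0, -0.0, -89.0]
contact_force: [-1.3, -0.6, 2.3]
gripper_width: 0.0232
```

Gripped: it stopped at 23 mm on the hub. Lifting and moving to the right-hand pocket.

{"name": "servo_tool", "arguments": {"targets": [{"dx":0,"dy":0,"dz":0.5,"spin":0,"grip":10},{"dx":0,"dy":0,"dz":1.5,"spin":0,"grip":10},{"dx":0,"dy":0,"dz":3,"spin":0,"grip":10},{"dx":0,"dy":0,"dz":5,"spin":0,"grip":10},{"dx":0,"dy":0,"dz":7,"spin":0,"grip":10},{"dx":0,"dy":0,"dz":9,"spin":0,"grip":10},{"dx":0,"dy":0,"dz":11,"spin":0,"grip":10},{"dx":0,"dy":0,"dz":12,"spin":0,"grip":10},{"dx":0,"dy":0,"dz":12,"spin":0,"grip":10},{"dx":0,"dy":0,"dz":12,"spin":0,"grip":10}], "squeeze": 20}}

```text
time_s: 9.5
tcp_pos: [0.4648, 0.043, 0.1195]
eef_rot: [-179.9, 0.0, -89.0]
contact_force: [-0.7, -0.7, -1.7]
gripper_width: 0.0231
```

```bash
python3 - <<'E'
from h import *
st=r.get_state();print(st["gripper_width"],st["tcp_pos"],st["contact_force"])
s=r.get_calibration("side");im=r.capture("side");w=r.capture("wrist")
a=cv2.resize(im[120:280,200:360],(400,400),interpolation=2);b=cv2.resize(w[0:400,120:520],(400,400),interpolation=2)
cv2.imwrite("pics/g6.png",np.hstack([a,b]))
E
```

```text
0.023086882102241277 [0.46475268 0.04301777 0.11952953] [-0.67424876 -0.74894583 -1.73583244]
```

View pics/g6.png

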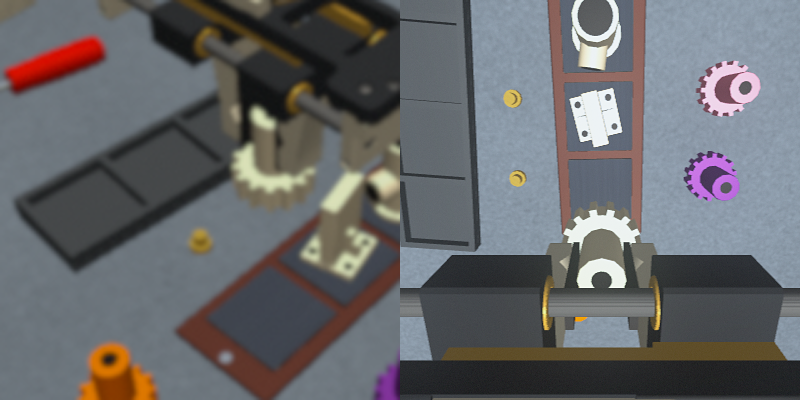

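The gear hangs upright in the jaws with its tile empty behind it. Carrying it to the right end pocket (0.6155, −0.139).

{"name": "servo_tool", "arguments": {"targets": [{"dx":1,"dy":-1.2,"dz":0,"spin":-0.01,"grip":10},{"dx":3,"dy":-3.6,"dz":0,"spin":-0.03,"grip":10},{"dx":5,"dy":-6,"dz":0,"spin":-0.05,"grip":10},{"dx":7,"dy":-8.5,"dz":0,"spin":-0.07,"grip":10},{"dx":9,"dy":-11,"dz":0,"spin":-0.08,"grip":10},{"dx":11,"dy":-13.5,"dz":0,"spin":-0.08,"grip":10},{"dx":13,"dy":-15.8,"dz":0,"spin":-0.08,"grip":10},{"dx":14.4,"dy":-17.4,"dz":-1,"spin":-0.08,"grip":10},{"dx":15.1,"dy":-18.2,"dz":-3,"spin":-0.08,"grip":10},{"dx":15.1,"dy":-18.2,"dz":-6,"spin":-0.08,"grip":10}]}}

```text
time_s: 10.43
tcp_pos: [0.6182, -0.1413, 0.0588]
eef_rot: [-179.9, -0.0, -93.6]
contact_force: [1.3, 1.1, -0.3]
gripper_width: 0.0238
```

{"name": "servo_tool", "arguments": {"targets": [{"dx":0,"dy":0,"dz":-2,"spin":0,"grip":10},{"dx":0,"dy":0,"dz":-3.5,"spin":0,"grip":10},{"dx":0,"dy":0,"dz":-4.5,"spin":0,"grip":10},{"dx":0,"dy":0,"dz":-5,"spin":0,"grip":10},{"dx":0,"dy":0,"dz":-5,"spin":0,"grip":10},{"dx":0,"dy":0,"dz":-5,"spin":0,"grip":10},{"dx":0,"dy":0,"dz":-5,"spin":0,"grip":10},{"dx":0,"dy":0,"dz":-5,"spin":0,"grip":10},{"dx":0,"dy":0,"dz":-5,"spin":0,"grip":10},{"dx":0,"dy":0,"dz":-5,"spin":0,"grip":10}]}}

```text
time_s: 11.27
tcp_pos: [0.6161, -0.1391, 0.0099]
eef_rot: [-179.9, 0.0, -93.5]
contact_force: [-0.4, -0.6, 0.6]
gripper_width: 0.0236
```

```bash
python3 - <<'E'
from h import *
st=r.get_state();print(st["gripper_width"],st["tcp_pos"],st["eef_rot"],st["contact_force"])
s=r.get_calibration("side");im=r.capture("side");w=r.capture("wrist")
a=cv2.resize(im[80:240,170:330],(400,400),interpolation=2);b=cv2.resize(w[0:400,120:520],(400,400),interpolation=2)
cv2.imwrite("pics/g7.png",np.hstack([a,b]))
E
```

```text
0.023558736382773376 [ 0.61609361 -0.13905435  0.00992927] [-1.79927795e+02  9.25343339e-03 -9.35453233e+01] [-0.40198419 -0.58357884  0.62120598]
```

View pics/g7.png

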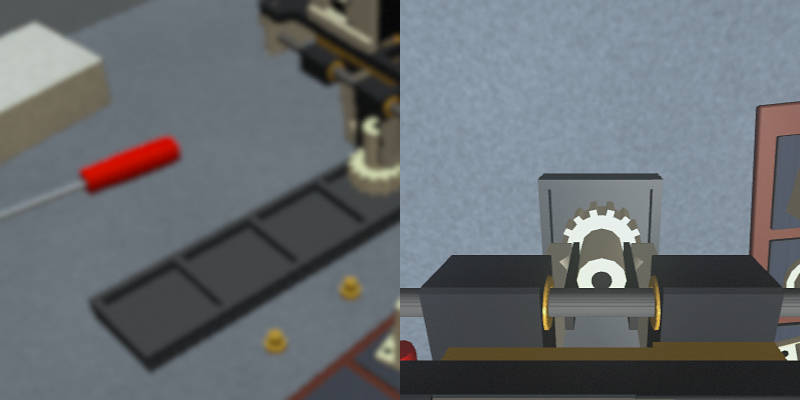

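The gear is centred over the right end pocket, 12.7 mm above the floor. Lowering it slowly.

{"name": "servo_tool", "arguments": {"targets": [{"dx":0,"dy":0,"dz":-0.4,"spin":0,"grip":10},{"dx":0,"dy":0,"dz":-0.7,"spin":0,"grip":10},{"dx":0,"dy":0,"dz":-0.9,"spin":0,"grip":10},{"dx":0,"dy":0,"dz":-1.05,"spin":0,"grip":10},{"dx":0,"dy":0,"dz":-1.15,"spin":0,"grip":10},{"dx":0,"dy":0,"dz":-1.2,"spin":0,"grip":10},{"dx":0,"dy":0,"dz":-1.24,"spin":0,"grip":10},{"dx":0,"dy":0,"dz":-1.24,"spin":0,"grip":10},{"dx":0,"dy":0,"dz":-1.24,"spin":0,"grip":10},{"dx":0,"dy":0,"dz":-1.24,"spin":0,"grip":10}]}}

```text
time_s: 12.2
tcp_pos: [0.6155, -0.1392, -0.0028]
eef_rot: [180.0, -0.0, -93.5]
contact_force: [-3.0, 0.6, 5.6]
gripper_width: 0.0236
```

Contact at 5–6 N and at the expected height. Releasing, then rising.

{"name": "servo_tool", "arguments": {"targets": [{"dx":0,"dy":0,"dz":0.05,"spin":0,"grip":35},{"dx":0,"dy":0,"dz":0.05,"spin":0,"grip":45},{"dx":0,"dy":0,"dz":0.05,"spin":0,"grip":60},{"dx":0,"dy":0,"dz":0.05,"spin":0,"grip":80},{"dx":0,"dy":0,"dz":0.05,"spin":0,"grip":100},{"dx":0,"dy":0,"dz":0.05,"spin":0,"grip":100},{"dx":0,"dy":0,"dz":0.05,"spin":0,"grip":100},{"dx":0,"dy":0,"dz":0.1,"spin":0,"grip":100},{"dx":0,"dy":0,"dz":1,"spin":0,"grip":100},{"dx":0,"dy":0,"dz":3,"spin":0,"grip":100}]}}

```text
time_s: 13.03
tcp_pos: [0.6137, -0.1391, 0.025]
eef_rot: [179.7, -0.0, -93.6]
contact_force: [0.3, -0.4, 0.5]
gripper_width: 0.084
```

{"name": "servo_tool", "arguments": {"targets": [{"dx":0,"dy":0,"dz":3,"spin":0,"grip":100},{"dx":0,"dy":0,"dz":6,"spin":0,"grip":100},{"dx":-2,"dy":1.6,"dz":9,"spin":0.03,"grip":100},{"dx":-4.5,"dy":3.6,"dz":9,"spin":0.08,"grip":100},{"dx":-7,"dy":5.6,"dz":9,"spin":0.13,"grip":100},{"dx":-9.5,"dy":7.6,"dz":9,"spin":0.18,"grip":100},{"dx":-12,"dy":9.6,"dz":9,"spin":0.23,"grip":100},{"dx":-14,"dy":11.2,"dz":8,"spin":0.27,"grip":100},{"dx":-14.5,"dy":11.5,"dz":6,"spin":0.27,"grip":100},{"dx":-14.5,"dy":11.5,"dz":4,"spin":0.27,"grip":100}]}}

```text
time_s: 13.87
tcp_pos: [0.4703, -0.0229, 0.0682]
eef_rot: [-179.8, 0.0, -78.0]
contact_force: [-0.1, 0.0, -0.6]
gripper_width: 0.0877
```

```bash
python3 - <<'E'
from h import *
st=r.get_state();w=r.get_calibration("wrist");im=r.capture("wrist");print(st["gripper_width"],st["tcp_pos"],st["eef_rot"],st["contact_force"])
t=cv2.resize(rectify(im,w,430,510,-70,30,.072,4),(400,320));cv2.drawMarker(t,(200+int(4*(-20-st["tcp_pos"][1]*1000)),int(4*(510-st["tcp_pos"][0]*1000))),(0,0,255),0,12)
# row of the rack via top camera
s=r.capture("top");c=r.get_calibration("top")
b=cv2.resize(rectify(s,c,570,670,-190,120,.018,2),(400,129))
o=np.zeros((330,800,3),np.uint8);o[:320,:400]=t;o[:129,400:]=b
o[140:330,400:]=cv2.resize(im[210-95:400-95,120:520],(400,190));cv2.imwrite("pics/b1.png",o)
E
```

```text
0.08765791375463104 [ 0.47028856 -0.02285322  0.06824313] [-1.79760236e+02  4.50720222e-02 -7.79524739e+01] [-0.08861168  0.04725468 -0.61321111]
```

View pics/b1.png

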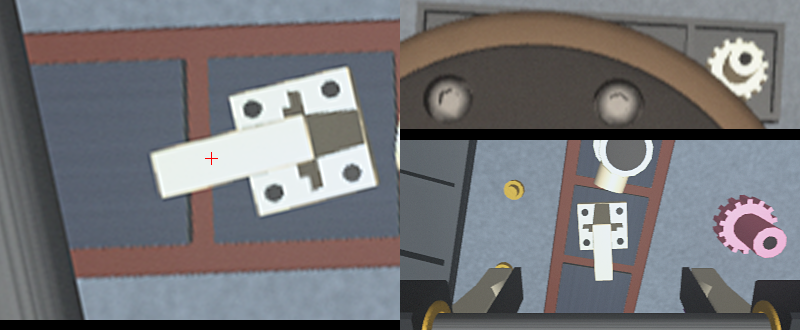

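The gear stands upright in the right end pocket. The bracket's web centre is about 3–5 mm further toward −y and its yaw is about +15°, so I'll correct both, descend and close.

{"name": "servo_tool", "arguments": {"targets": [{"dx":0.05,"dy":-0.3,"dz":0,"spin":0.05,"grip":100},{"dx":0.05,"dy":-0.3,"dz":-1.5,"spin":0.05,"grip":100},{"dx":0.05,"dy":-0.3,"dz":-3,"spin":0.05,"grip":100},{"dx":0.05,"dy":-0.3,"dz":-4.5,"spin":0.05,"grip":100},{"dx":0.05,"dy":-0.3,"dz":-5.5,"spin":0.05,"grip":100},{"dx":0.05,"dy":-0.3,"dz":-6,"spin":0.05,"grip":100},{"dx":0.05,"dy":-0.3,"dz":-6,"spin":0.05,"grip":80},{"dx":0.05,"dy":-0.3,"dz":-6,"spin":0.05,"grip":60},{"dx":0.05,"dy":-0.3,"dz":-6,"spin":0.05,"grip":40},{"dx":0.05,"dy":-0.3,"dz":-6,"spin":0.05,"grip":20}], "squeeze": 15}}

```text
time_s: 14.8
tcp_pos: [0.4719, -0.027, 0.0077]
eef_rot: [-179.9, 0.0, -75.2]
contact_force: [-0.2, -1.0, 0.2]
gripper_width: 0.0668
```

{"name": "servo_tool", "arguments": {"targets": [{"dx":0,"dy":0,"dz":0,"spin":0,"grip":10},{"dx":0,"dy":0,"dz":0,"spin":0,"grip":5},{"dx":0,"dy":0,"dz":0,"spin":0,"grip":0},{"dx":0,"dy":0,"dz":0,"spin":0,"grip":0},{"dx":0,"dy":0,"dz":0,"spin":0,"grip":0},{"dx":0,"dy":0,"dz":0,"spin":0,"grip":0},{"dx":0,"dy":0,"dz":0,"spin":0,"grip":0},{"dx":0,"dy":0,"dz":0,"spin":0,"grip":0},{"dx":0,"dy":0,"dz":0,"spin":0,"grip":0},{"dx":0,"dy":0,"dz":0,"spin":0,"grip":0}]}}

```text
time_s: 15.63
tcp_pos: [0.4711, -0.0271, 0.0067]
eef_rot: [180.0, 0.0, -75.2]
contact_force: [0.4, 0.1, -0.4]
gripper_width: 0.012
```

Gripped at 12.0 mm, the web thickness. Lifting and carrying to the third pocket (0.620, −0.069).

{"name": "servo_tool", "arguments": {"targets": [{"dx":0,"dy":0,"dz":0,"spin":0,"grip":0},{"dx":0,"dy":0,"dz":0,"spin":0,"grip":0},{"dx":0,"dy":0,"dz":0.5,"spin":0,"grip":0},{"dx":0,"dy":0,"dz":1.5,"spin":0,"grip":0},{"dx":0,"dy":0,"dz":3.5,"spin":0,"grip":0},{"dx":0,"dy":0,"dz":6,"spin":0,"grip":0},{"dx":0,"dy":0,"dz":8.5,"spin":0,"grip":0},{"dx":0,"dy":0,"dz":10,"spin":0,"grip":0},{"dx":0,"dy":0,"dz":11,"spin":0,"grip":0},{"dx":0,"dy":0,"dz":11,"spin":0,"grip":0}], "squeeze": 20}}

```text
time_s: 16.47
tcp_pos: [0.4725, -0.0268, 0.119]
eef_rot: [-179.8, 0.0, -75.2]
contact_force: [1.2, 0.5, -0.4]
gripper_width: 0.0121
```

{"name": "servo_tool", "arguments": {"targets": [{"dx":1,"dy":-0.3,"dz":0,"spin":-0.03,"grip":0},{"dx":3,"dy":-0.9,"dz":0,"spin":-0.08,"grip":0},{"dx":5,"dy":-1.5,"dz":0,"spin":-0.13,"grip":0},{"dx":7,"dy":-2,"dz":0,"spin":-0.18,"grip":0},{"dx":9,"dy":-2.6,"dz":0,"spin":-0.23,"grip":0},{"dx":11,"dy":-3.2,"dz":0,"spin":-0.28,"grip":0},{"dx":13,"dy":-3.7,"dz":0,"spin":-0.32,"grip":0},{"dx":14.4,"dy":-4.1,"dz":-1,"spin":-0.32,"grip":0},{"dx":14.9,"dy":-4.2,"dz":-3,"spin":-0.32,"grip":0},{"dx":14.9,"dy":-4.2,"dz":-6,"spin":-0.32,"grip":0}]}}

```text
time_s: 17.3
tcp_pos: [0.623, -0.0698, 0.0559]
eef_rot: [-179.9, -0.0, -93.6]
contact_force: [0.4, -0.2, 0.6]
gripper_width: 0.0118
```

```bash
cat > look.py <<'E'
# fills: raw wrist + side crop, and TCP-relative marker
from h import *
import sys
st=r.get_state();w=r.capture("wrist");s=r.capture("side")
print(st["gripper_width"],st["tcp_pos"],st["eef_rot"],st["contact_force"])
cv2.imwrite(f"pics/{sys.argv[1]}.png",np.hstack([cv2.resize(s[80:280,190:390],(400,400),interpolation=2),w[0:400,120:520]]))
E
python3 look.py b2
```

```text
0.011842220101084962 [ 0.62297143 -0.0698154   0.05591746] [-1.79867853e+02 -3.68283458e-03 -9.36378588e+01] [ 0.35827523 -0.17836113  0.5735832 ]
```

View pics/b2.png

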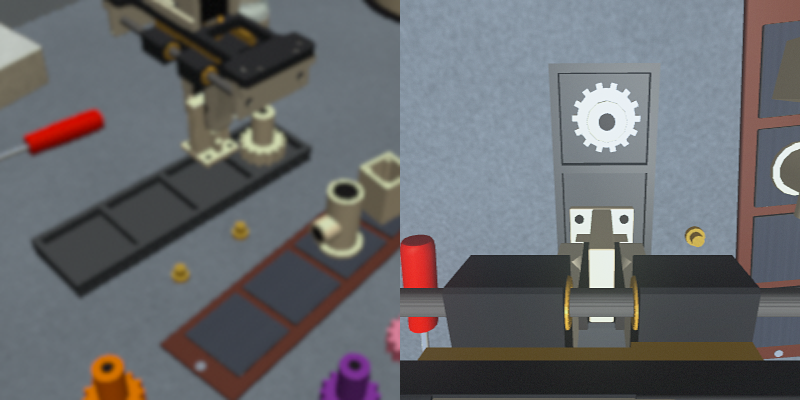

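The bracket is held upright over the third pocket and the gear stands centred in the end pocket. Lowering.

{"name": "servo_tool", "arguments": {"targets": [{"dx":0,"dy":0,"dz":-1,"spin":0,"grip":0},{"dx":0,"dy":0,"dz":-2.2,"spin":0,"grip":0},{"dx":0,"dy":0,"dz":-3.2,"spin":0,"grip":0},{"dx":0,"dy":0,"dz":-4,"spin":0,"grip":0},{"dx":0,"dy":0,"dz":-4.6,"spin":0,"grip":0},{"dx":0,"dy":0,"dz":-4.9,"spin":0,"grip":0},{"dx":0,"dy":0,"dz":-5.1,"spin":0,"grip":0},{"dx":0,"dy":0,"dz":-5.2,"spin":0,"grip":0},{"dx":0,"dy":0,"dz":-5.2,"spin":0,"grip":0},{"dx":0,"dy":0,"dz":-5.2,"spin":0,"grip":0}]}}

```text
time_s: 18.23
tcp_pos: [0.6205, -0.0691, 0.0052]
eef_rot: [-180.0, 0.0, -93.5]
contact_force: [-0.4, -0.6, -0.5]
gripper_width: 0.012
```

{"name": "servo_tool", "arguments": {"targets": [{"dx":0,"dy":0,"dz":-0.03,"spin":0,"grip":0},{"dx":0,"dy":0,"dz":-0.05,"spin":0,"grip":0},{"dx":0,"dy":0,"dz":-0.05,"spin":0,"grip":0},{"dx":0,"dy":0,"dz":-0.05,"spin":0,"grip":0},{"dx":0,"dy":0,"dz":-0.05,"spin":0,"grip":0},{"dx":0,"dy":0,"dz":-0.05,"spin":0,"grip":0},{"dx":0,"dy":0,"dz":-0.05,"spin":0,"grip":0},{"dx":0,"dy":0,"dz":-0.05,"spin":0,"grip":0},{"dx":0,"dy":0,"dz":-0.05,"spin":0,"grip":0},{"dx":0,"dy":0,"dz":-0.05,"spin":0,"grip":0}]}}

```text
time_s: 19.07
tcp_pos: [0.6205, -0.0691, 0.0047]
eef_rot: [-180.0, 0.0, -93.5]
contact_force: [-2.2, 0.4, 5.8]
gripper_width: 0.0119
```

Contact. Releasing and rising, then on to the tee at (0.471, −0.092).

{"name": "servo_tool", "arguments": {"targets": [{"dx":0,"dy":0,"dz":0.05,"spin":0,"grip":20},{"dx":0,"dy":0,"dz":0.05,"spin":0,"grip":35},{"dx":0,"dy":0,"dz":0.05,"spin":0,"grip":60},{"dx":0,"dy":0,"dz":0.05,"spin":0,"grip":80},{"dx":0,"dy":0,"dz":0.05,"spin":0,"grip":100},{"dx":0,"dy":0,"dz":0.05,"spin":0,"grip":100},{"dx":0,"dy":0,"dz":0.05,"spin":0,"grip":100},{"dx":0,"dy":0,"dz":0.1,"spin":0,"grip":100},{"dx":0,"dy":0,"dz":1,"spin":0,"grip":100},{"dx":0,"dy":0,"dz":3,"spin":0,"grip":100}]}}

```text
time_s: 19.9
tcp_pos: [0.6182, -0.0693, 0.0326]
eef_rot: [179.7, -0.0, -93.6]
contact_force: [-0.2, 0.7, -0.4]
gripper_width: 0.0717
```

{"name": "servo_tool", "arguments": {"targets": [{"dx":0,"dy":0,"dz":3,"spin":0,"grip":100},{"dx":0,"dy":0,"dz":6,"spin":0,"grip":100},{"dx":-2,"dy":-0.3,"dz":8,"spin":0.03,"grip":100},{"dx":-4.5,"dy":-0.7,"dz":8,"spin":0.06,"grip":100},{"dx":-7,"dy":-1.1,"dz":8,"spin":0.06,"grip":100},{"dx":-9.5,"dy":-1.5,"dz":8,"spin":0.06,"grip":100},{"dx":-12,"dy":-1.9,"dz":8,"spin":0.06,"grip":100},{"dx":-14,"dy":-2.2,"dz":7,"spin":0.06,"grip":100},{"dx":-14.9,"dy":-2.3,"dz":5.5,"spin":0.06,"grip":100},{"dx":-14.9,"dy":-2.3,"dz":4,"spin":0.06,"grip":100}]}}

```text
time_s: 20.73
tcp_pos: [0.4696, -0.0923, 0.0754]
eef_rot: [-179.9, 0.0, -90.1]
contact_force: [0.5, -0.1, 0.2]
gripper_width: 0.0875
```

```bash
python3 - <<'E'
from h import *
st=r.get_state();w=r.get_calibration("wrist");im=r.capture("wrist");print(st["gripper_width"],st["tcp_pos"],st["eef_rot"],st["contact_force"])
for n,z in(("tee",.074),("housing",.056)):
    for d in r.cut_out(n,"wrist")[:2]: print(n,d["p"],np.round(d["extent"]),*rect(d["mask"],z,w))
t=rectify(im,w,430,510,-145,-55,.074,4);cv2.drawMarker(t,(int(4*(-55-st["tcp_pos"][1]*1000)),int(4*(510-st["tcp_pos"][0]*1000))),(0,0,255),0,12)
o=np.zeros((400,800,3),np.uint8);o[:320,:360]=t
o[:,400:]=im[:,120:520];cv2.imwrite("pics/t1.png",o)
E
```

```text
0.08754101673651093 [ 0.46963054 -0.09233249  0.07536398] [-1.79869680e+02  4.72193868e-02 -9.01379699e+01] [ 0.54922297 -0.13600181  0.19599668]
tee 0.72 [298. 178. 346. 254.] [ 471.1 -103.7] [52.7 31.2] -0.1
housing 0.81 [285.  91. 354. 156.] [ 473.9 -162.3] [38.1 38. ] -9.7
```

View pics/t1.png

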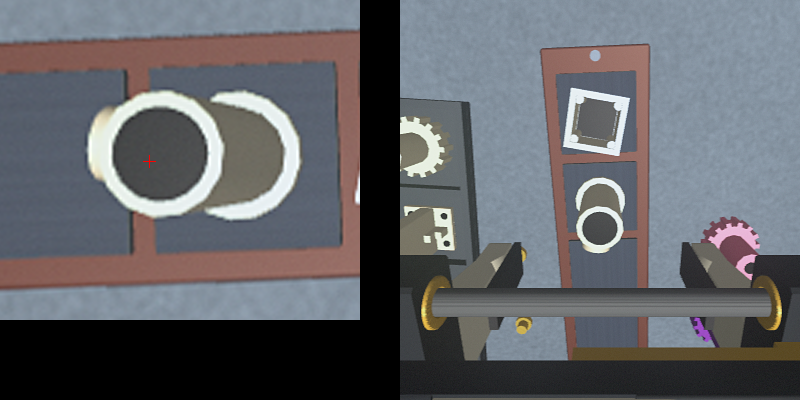

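Tee is at about (0.4715, −0.094) and housing at (0.474, −0.162) with yaw −9.7°. The bracket stands in its pocket. Descending on the tee.

{"name": "servo_tool", "arguments": {"targets": [{"dx":0,"dy":-0.2,"dz":0,"spin":0,"grip":100},{"dx":0,"dy":-0.2,"dz":-1.5,"spin":0,"grip":100},{"dx":0,"dy":-0.2,"dz":-3,"spin":0,"grip":100},{"dx":0,"dy":-0.2,"dz":-4.5,"spin":0,"grip":100},{"dx":0,"dy":-0.2,"dz":-5.8,"spin":0,"grip":100},{"dx":0,"dy":-0.2,"dz":-6.6,"spin":0,"grip":100},{"dx":0,"dy":-0.2,"dz":-6.6,"spin":0,"grip":80},{"dx":0,"dy":-0.2,"dz":-6.6,"spin":0,"grip":60},{"dx":0,"dy":-0.2,"dz":-6.6,"spin":0,"grip":40},{"dx":0,"dy":-0.2,"dz":-6.6,"spin":0,"grip":25}], "squeeze": 15}}

```text
time_s: 21.72
tcp_pos: [0.4721, -0.094, 0.0092]
eef_rot: [-179.9, 0.0, -90.1]
contact_force: [-0.1, 0.2, 0.3]
gripper_width: 0.0668
```

{"name": "servo_tool", "arguments": {"targets": [{"dx":0,"dy":0,"dz":0,"spin":0,"grip":20},{"dx":0,"dy":0,"dz":0,"spin":0,"grip":20},{"dx":0,"dy":0,"dz":0,"spin":0,"grip":20},{"dx":0,"dy":0,"dz":0,"spin":0,"grip":20},{"dx":0,"dy":0,"dz":0,"spin":0,"grip":20},{"dx":0,"dy":0,"dz":0,"spin":0,"grip":20},{"dx":0,"dy":0,"dz":0,"spin":0,"grip":20},{"dx":0,"dy":0,"dz":0,"spin":0,"grip":20},{"dx":0,"dy":0,"dz":0,"spin":0,"grip":20},{"dx":0,"dy":0,"dz":0,"spin":0,"grip":20}]}}

```text
time_s: 22.55
tcp_pos: [0.4712, -0.0941, 0.0083]
eef_rot: [-180.0, -0.0, -90.1]
contact_force: [-0.7, 0.6, 1.4]
gripper_width: 0.0315
```

{"name": "servo_tool", "arguments": {"targets": [{"dx":0,"dy":0,"dz":0,"spin":0,"grip":20},{"dx":0,"dy":0,"dz":0.5,"spin":0,"grip":20},{"dx":0,"dy":0,"dz":1.5,"spin":0,"grip":20},{"dx":0,"dy":0,"dz":3,"spin":0,"grip":20},{"dx":0,"dy":0,"dz":5,"spin":0,"grip":20},{"dx":0,"dy":0,"dz":7,"spin":0,"grip":20},{"dx":0,"dy":0,"dz":9,"spin":0,"grip":20},{"dx":0,"dy":0,"dz":10.5,"spin":0,"grip":20},{"dx":0,"dy":0,"dz":11,"spin":0,"grip":20},{"dx":0,"dy":0,"dz":11,"spin":0,"grip":20}], "squeeze": 20}}

```text
time_s: 23.38
tcp_pos: [0.472, -0.094, 0.1195]
eef_rot: [-179.8, 0.0, -90.1]
contact_force: [1.1, -0.7, -1.0]
gripper_width: 0.0318
```

{"name": "servo_tool", "arguments": {"targets": [{"dx":1,"dy":0.6,"dz":0,"spin":-0.02,"grip":20},{"dx":3,"dy":1.8,"dz":0,"spin":-0.04,"grip":20},{"dx":5,"dy":3,"dz":0,"spin":-0.06,"grip":20},{"dx":7,"dy":4.2,"dz":0,"spin":-0.06,"grip":20},{"dx":9.2,"dy":5.6,"dz":0,"spin":-0.06,"grip":20},{"dx":11.4,"dy":7,"dz":0,"spin":-0.06,"grip":20},{"dx":13.4,"dy":8.2,"dz":0,"spin":-0.06,"grip":20},{"dx":14.8,"dy":9.1,"dz":-1,"spin":-0.06,"grip":20},{"dx":15.3,"dy":9.4,"dz":-3,"spin":-0.06,"grip":20},{"dx":15.3,"dy":9.4,"dz":-6,"spin":-0.06,"grip":20}]}}

```text
time_s: 24.22
tcp_pos: [0.6266, 0.001, 0.0579]
eef_rot: [-179.8, 0.0, -93.5]
contact_force: [0.6, 0.8, -1.0]
gripper_width: 0.0314
```

{"name": "servo_tool", "arguments": {"targets": [{"dx":0,"dy":0,"dz":-1,"spin":0,"grip":20},{"dx":0,"dy":0,"dz":-2.2,"spin":0,"grip":20},{"dx":0,"dy":0,"dz":-3.2,"spin":0,"grip":20},{"dx":0,"dy":0,"dz":-4,"spin":0,"grip":20},{"dx":0,"dy":0,"dz":-4.4,"spin":0,"grip":20},{"dx":0,"dy":0,"dz":-4.7,"spin":0,"grip":20},{"dx":0,"dy":0,"dz":-4.9,"spin":0,"grip":20},{"dx":0,"dy":0,"dz":-5,"spin":0,"grip":20},{"dx":0,"dy":0,"dz":-5,"spin":0,"grip":20},{"dx":0,"dy":0,"dz":-5,"spin":0,"grip":20}]}}

```text
time_s: 25.05
tcp_pos: [0.6245, -0.0001, 0.0088]
eef_rot: [-179.9, 0.0, -93.6]
contact_force: [0.6, 0.9, -1.5]
gripper_width: 0.0319
```

{"name": "servo_tool", "arguments": {"targets": [{"dx":0,"dy":0,"dz":-0.05,"spin":0,"grip":20},{"dx":0,"dy":0,"dz":-0.1,"spin":0,"grip":20},{"dx":0,"dy":0,"dz":-0.15,"spin":0,"grip":20},{"dx":0,"dy":0,"dz":-0.18,"spin":0,"grip":20},{"dx":0,"dy":0,"dz":-0.2,"spin":0,"grip":20},{"dx":0,"dy":0,"dz":-0.22,"spin":0,"grip":20},{"dx":0,"dy":0,"dz":-0.22,"spin":0,"grip":20},{"dx":0,"dy":0,"dz":-0.22,"spin":0,"grip":20},{"dx":0,"dy":0,"dz":-0.22,"spin":0,"grip":20},{"dx":0,"dy":0,"dz":-0.22,"spin":0,"grip":20}]}}

```text
time_s: 25.88
tcp_pos: [0.6242, -0.0001, 0.0063]
eef_rot: [-180.0, -0.0, -93.5]
contact_force: [-2.7, 0.5, 6.0]
gripper_width: 0.0312
```

Contact. Releasing, then moving to the housing.

{"name": "servo_tool", "arguments": {"targets": [{"dx":0,"dy":0,"dz":0.05,"spin":0,"grip":42},{"dx":0,"dy":0,"dz":0.05,"spin":0,"grip":50},{"dx":0,"dy":0,"dz":0.05,"spin":0,"grip":65},{"dx":0,"dy":0,"dz":0.05,"spin":0,"grip":80},{"dx":0,"dy":0,"dz":0.05,"spin":0,"grip":100},{"dx":0,"dy":0,"dz":0.05,"spin":0,"grip":100},{"dx":0,"dy":0,"dz":0.05,"spin":0,"grip":100},{"dx":0,"dy":0,"dz":0.1,"spin":0,"grip":100},{"dx":0,"dy":0,"dz":1,"spin":0,"grip":100},{"dx":0,"dy":0,"dz":3,"spin":0,"grip":100}]}}

```text
time_s: 26.72
tcp_pos: [0.6222, -0.0005, 0.0344]
eef_rot: [179.7, -0.1, -93.6]
contact_force: [0.6, -0.2, 0.3]
gripper_width: 0.0862
```

{"name": "servo_tool", "arguments": {"targets": [{"dx":0,"dy":0,"dz":3,"spin":0,"grip":100},{"dx":0,"dy":0,"dz":6,"spin":0,"grip":100},{"dx":-1.5,"dy":-1.6,"dz":8.5,"spin":-0.03,"grip":100},{"dx":-4,"dy":-4.3,"dz":8.5,"spin":-0.06,"grip":100},{"dx":-6.5,"dy":-7,"dz":8.5,"spin":-0.09,"grip":100},{"dx":-9,"dy":-9.7,"dz":8.5,"spin":-0.11,"grip":100},{"dx":-11.5,"dy":-12.4,"dz":8.5,"spin":-0.11,"grip":100},{"dx":-13.8,"dy":-14.8,"dz":8,"spin":-0.11,"grip":100},{"dx":-15,"dy":-16.1,"dz":6,"spin":-0.11,"grip":100},{"dx":-15,"dy":-16.1,"dz":3,"spin":-0.11,"grip":100}]}}

```text
time_s: 27.55
tcp_pos: [0.474, -0.1632, 0.069]
eef_rot: [-179.6, 0.1, -100.0]
contact_force: [-0.2, -0.3, -0.4]
gripper_width: 0.0877
```

{"name": "servo_tool", "arguments": {"targets": [{"dx":0,"dy":0,"dz":-1,"spin":0,"grip":100},{"dx":0,"dy":0,"dz":-2.5,"spin":0,"grip":100},{"dx":0,"dy":0,"dz":-4,"spin":0,"grip":100},{"dx":0,"dy":0,"dz":-5.5,"spin":0,"grip":100},{"dx":0,"dy":0,"dz":-6.6,"spin":0,"grip":100},{"dx":0,"dy":0,"dz":-7.2,"spin":0,"grip":100},{"dx":0,"dy":0,"dz":-7.4,"spin":0,"grip":80},{"dx":0,"dy":0,"dz":-7.4,"spin":0,"grip":60},{"dx":0,"dy":0,"dz":-7.4,"spin":0,"grip":40},{"dx":0,"dy":0,"dz":-7.4,"spin":0,"grip":35}], "squeeze": 15}}

```text
time_s: 28.38
tcp_pos: [0.4749, -0.161, -0.0071]
eef_rot: [-179.9, 0.0, -99.8]
contact_force: [-0.2, -0.1, 0.2]
gripper_width: 0.0664
```

{"name": "servo_tool", "arguments": {"targets": [{"dx":0,"dy":0,"dz":0,"spin":0,"grip":30},{"dx":0,"dy":0,"dz":0,"spin":0,"grip":30},{"dx":0,"dy":0,"dz":0,"spin":0,"grip":30},{"dx":0,"dy":0,"dz":0,"spin":0,"grip":30},{"dx":0,"dy":0,"dz":0,"spin":0,"grip":30},{"dx":0,"dy":0,"dz":0,"spin":0,"grip":30},{"dx":0,"dy":0,"dz":0,"spin":0,"grip":30},{"dx":0,"dy":0,"dz":0,"spin":0,"grip":30},{"dx":0,"dy":0,"dz":0,"spin":0,"grip":30},{"dx":0,"dy":0,"dz":0,"spin":0,"grip":30}]}}

```text
time_s: 29.22
tcp_pos: [0.4743, -0.1612, -0.0077]
eef_rot: [-180.0, -0.0, -99.9]
contact_force: [-1.2, 0.3, 5.0]
gripper_width: 0.0376
```

Gripped at 37.6 mm. Lifting and carrying it to the left end pocket (0.628, 0.070).

{"name": "servo_tool", "arguments": {"targets": [{"dx":0,"dy":0,"dz":0,"spin":0,"grip":30},{"dx":0,"dy":0,"dz":0.5,"spin":0,"grip":30},{"dx":0,"dy":0,"dz":1.5,"spin":0,"grip":30},{"dx":0,"dy":0,"dz":3,"spin":0,"grip":30},{"dx":0,"dy":0,"dz":5,"spin":0,"grip":30},{"dx":0,"dy":0,"dz":7.5,"spin":0,"grip":30},{"dx":0,"dy":0,"dz":10,"spin":0,"grip":30},{"dx":0,"dy":0,"dz":12,"spin":0,"grip":30},{"dx":0,"dy":0,"dz":13,"spin":0,"grip":30},{"dx":0,"dy":0,"dz":13,"spin":0,"grip":30}], "squeeze": 20}}

```text
time_s: 30.05
tcp_pos: [0.4757, -0.1612, 0.1243]
eef_rot: [-179.8, 0.0, -99.8]
contact_force: [0.1, -0.0, -0.6]
gripper_width: 0.0378
```

{"name": "servo_tool", "arguments": {"targets": [{"dx":1,"dy":1.5,"dz":0,"spin":0.02,"grip":30},{"dx":2.7,"dy":4,"dz":0,"spin":0.04,"grip":30},{"dx":4.4,"dy":6.6,"dz":0,"spin":0.06,"grip":30},{"dx":6.2,"dy":9.3,"dz":0,"spin":0.08,"grip":30},{"dx":8,"dy":12,"dz":0,"spin":0.1,"grip":30},{"dx":9.8,"dy":14.7,"dz":0,"spin":0.11,"grip":30},{"dx":11.6,"dy":17.4,"dz":0,"spin":0.11,"grip":30},{"dx":13.3,"dy":20,"dz":0,"spin":0.11,"grip":30},{"dx":14.7,"dy":22.2,"dz":0,"spin":0.11,"grip":30},{"dx":15.4,"dy":23.2,"dz":0,"spin":0.11,"grip":30}]}}

```text
time_s: 30.88
tcp_pos: [0.6288, 0.0733, 0.1196]
eef_rot: [179.9, -0.0, -93.5]
contact_force: [0.6, -0.8, -0.7]
gripper_width: 0.0379
```

{"name": "servo_tool", "arguments": {"targets": [{"dx":0,"dy":0,"dz":-1.5,"spin":0,"grip":30},{"dx":0,"dy":0,"dz":-3.5,"spin":0,"grip":30},{"dx":0,"dy":0,"dz":-6,"spin":0,"grip":30},{"dx":0,"dy":0,"dz":-8.3,"spin":0,"grip":30},{"dx":0,"dy":0,"dz":-10,"spin":0,"grip":30},{"dx":0,"dy":0,"dz":-11.3,"spin":0,"grip":30},{"dx":0,"dy":0,"dz":-12,"spin":0,"grip":30},{"dx":0,"dy":0,"dz":-12.5,"spin":0,"grip":30},{"dx":0,"dy":0,"dz":-12.7,"spin":0,"grip":30},{"dx":0,"dy":0,"dz":-12.7,"spin":0,"grip":30}]}}

```text
time_s: 31.72
tcp_pos: [0.6281, 0.0707, -0.0052]
eef_rot: [180.0, -0.0, -93.6]
contact_force: [-0.5, 0.4, -0.0]
gripper_width: 0.038
```

{"name": "servo_tool", "arguments": {"targets": [{"dx":0,"dy":0,"dz":-0.1,"spin":0,"grip":30},{"dx":0,"dy":0,"dz":-0.2,"spin":0,"grip":30},{"dx":0,"dy":0,"dz":-0.28,"spin":0,"grip":30},{"dx":0,"dy":0,"dz":-0.35,"spin":0,"grip":30},{"dx":0,"dy":0,"dz":-0.4,"spin":0,"grip":30},{"dx":0,"dy":0,"dz":-0.44,"spin":0,"grip":30},{"dx":0,"dy":0,"dz":-0.46,"spin":0,"grip":30},{"dx":0,"dy":0,"dz":-0.46,"spin":0,"grip":30},{"dx":0,"dy":0,"dz":-0.46,"spin":0,"grip":30},{"dx":0,"dy":0,"dz":-0.46,"spin":0,"grip":30}]}}

```text
time_s: 32.55
tcp_pos: [0.6282, 0.0709, -0.0095]
eef_rot: [-180.0, -0.0, -93.6]
contact_force: [-0.7, -0.4, -1.0]
gripper_width: 0.0377
```

No contact yet, so I'll lower slightly more.

{"name": "servo_tool", "arguments": {"targets": [{"dx":0,"dy":0,"dz":-0.02,"spin":0,"grip":30},{"dx":0,"dy":0,"dz":-0.03,"spin":0,"grip":30},{"dx":0,"dy":0,"dz":-0.04,"spin":0,"grip":30},{"dx":0,"dy":0,"dz":-0.05,"spin":0,"grip":30},{"dx":0,"dy":0,"dz":-0.05,"spin":0,"grip":30},{"dx":0,"dy":0,"dz":-0.05,"spin":0,"grip":30},{"dx":0,"dy":0,"dz":-0.05,"spin":0,"grip":30},{"dx":0,"dy":0,"dz":-0.05,"spin":0,"grip":30},{"dx":0,"dy":0,"dz":-0.05,"spin":0,"grip":30},{"dx":0,"dy":0,"dz":-0.05,"spin":0,"grip":30}]}}

```text
time_s: 33.38
tcp_pos: [0.6283, 0.0709, -0.0097]
eef_rot: [-180.0, 0.0, -93.5]
contact_force: [-1.6, -0.1, 5.4]
gripper_width: 0.0381
```

Contact. Releasing, rising and moving off toward the robot.

{"name": "servo_tool", "arguments": {"targets": [{"dx":0,"dy":0,"dz":0.05,"spin":0,"grip":50},{"dx":0,"dy":0,"dz":0.05,"spin":0,"grip":60},{"dx":0,"dy":0,"dz":0.05,"spin":0,"grip":80},{"dx":0,"dy":0,"dz":0.05,"spin":0,"grip":100},{"dx":0,"dy":0,"dz":0.05,"spin":0,"grip":100},{"dx":0,"dy":0,"dz":0.05,"spin":0,"grip":100},{"dx":0,"dy":0,"dz":0.05,"spin":0,"grip":100},{"dx":0,"dy":0,"dz":0.5,"spin":0,"grip":100},{"dx":0,"dy":0,"dz":2,"spin":0,"grip":100},{"dx":0,"dy":0,"dz":4,"spin":0,"grip":100}]}}

```text
time_s: 34.22
tcp_pos: [0.6269, 0.0704, 0.029]
eef_rot: [179.8, -0.1, -93.6]
contact_force: [0.2, 1.2, -0.2]
gripper_width: 0.0873
```

{"name": "servo_tool", "arguments": {"targets": [{"dx":0,"dy":0,"dz":3,"spin":0,"grip":100},{"dx":0,"dy":0,"dz":6,"spin":0,"grip":100},{"dx":0,"dy":0,"dz":9,"spin":0,"grip":100},{"dx":-1,"dy":2,"dz":12,"spin":0,"grip":100},{"dx":-3,"dy":5,"dz":15,"spin":0,"grip":100},{"dx":-5,"dy":8,"dz":18,"spin":0,"grip":100},{"dx":-7,"dy":11,"dz":20,"spin":0,"grip":100},{"dx":-10,"dy":14,"dz":20,"spin":0,"grip":100},{"dx":-12,"dy":17,"dz":20,"spin":0,"grip":100},{"dx":-14,"dy":20,"dz":20,"spin":0,"grip":100}]}}

```text
time_s: 35.05
tcp_pos: [0.4868, 0.2722, 0.2316]
eef_rot: [-179.9, 0.1, -93.6]
contact_force: [1.2, 0.8, -0.7]
gripper_width: 0.0875
```

{"name": "servo_tool", "arguments": {"targets": [{"dx":-2,"dy":3,"dz":0,"spin":0,"grip":100},{"dx":-4,"dy":6,"dz":0,"spin":0,"grip":100},{"dx":-6,"dy":9,"dz":0,"spin":0,"grip":100},{"dx":-8,"dy":12,"dz":0,"spin":0,"grip":100},{"dx":-9,"dy":15,"dz":0,"spin":0,"grip":100},{"dx":-10,"dy":17,"dz":0,"spin":0,"grip":100},{"dx":-10,"dy":18,"dz":0,"spin":0,"grip":100},{"dx":-10,"dy":18,"dz":0,"spin":0,"grip":100},{"dx":-10,"dy":18,"dz":0,"spin":0,"grip":100},{"dx":-10,"dy":18,"dz":0,"spin":0,"grip":100}]}}

```text
time_s: 35.88
tcp_pos: [0.3885, 0.45, 0.23]
eef_rot: [180.0, -0.0, -93.6]
contact_force: [0.0, 0.6, 0.6]
gripper_width: 0.0872
```

```bash
python3 - <<'E'
from h import *
st=r.get_state();print(st["tcp_pos"],st["contact_force"],st["time_s"])
s=r.capture("side");t=r.capture("top");c=r.get_calibration("top")
a=cv2.resize(t[70:260,200:450],(500,380),interpolation=2);b=cv2.resize(s[100:250,190:310],(300,375),interpolation=2)
o=np.zeros((380,800,3),np.uint8);o[:,:500]=a;o[:375,500:]=b;cv2.imwrite("pics/f.png",o)
for n,z in(("housing",.054),("tee",.072),("bracket",.014),("gear",.024),("wash_rack",.018)):
    for d in r.cut_out(n,"top")[:4]: print(n,round(d["p"],2),*rect(d["mask"],z,c))
E
```

```text
[0.38851211 0.44999585 0.23001733] [0.02620027 0.55756306 0.56314853] 35.8833
housing 0.87 [624.6  67.3] [45.8 45.7] -0.9
tee 0.78 [617.3   1.5] [51.6 43.4] 44.2
bracket 0.75 [620.2 -70.3] [43.  39.7] -1.0
gear 0.94 [ 614.3 -139.9] [43.8 47.5] -0.8
gear 0.94 [356.7 -51.3] [45.6 43.8] -0.5
gear 0.69 [360.9  27.9] [44.  44.6] -22.1
wash_rack 0.88 [622.4 -33.6] [285.8  78.7] -3.4
```

View pics/f.png

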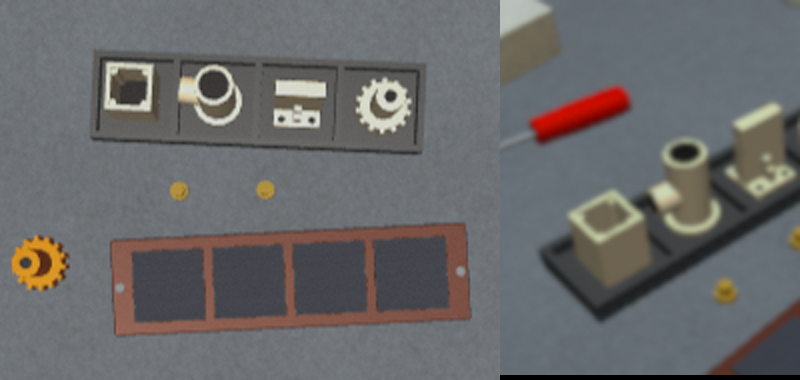

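All four parts stand upright and centred in the rack, from left to right housing, tee, bracket, gear. The arm is clear, so I'm handing in.

```bash
python3 -c "
from plant import r
print(r.close_job())"
```

```text
the job is handed in; nothing more can be done
None
```

The four parts are in the rack in reverse order, and the job was handed in at about 36 s. From left to right the rack now holds housing, tee, bracket and gear; the tray had gear, bracket, tee and housing.

**Final checks:** The last top and side pictures show the parts upright in their own pockets; the side crop cuts off the gear, so it is checked in the top view only. The tray is empty and the look-alike gears were left alone. The gripper is open and clear of everything. Gear, bracket and housing measured within about 5 mm of their pocket centres. Each part was let go only after it touched the floor at 5–6 N.

**What disagreed:**
- **Tool position:** the fingertips were about 33–38 mm higher than the reported position. The first try on the gear therefore closed above its hub, without harm. I worked to heights found from the pictures after that, so the reported heights at some grasps were slightly negative.
- **Tee position:** its outline in the top view gave a point about 7 mm off in x. I put this down to the side branch and foot distorting the outline. The gripper position when I released it was on the pocket centre.

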